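Knock the jammed fitting out of the canister

TASK

A brass fitting is jammed in the neck of the rubber-sleeved metal canister, with a smaller one behind it. Pick the canister up, tip it well mouth-down and tap its rim on the top edge of the steel angle beside the blue tray until both fittings have dropped into that tray, then lay the empty canister back level in its wooden cradle; leave the other things on the bench where they are.

Things in the scene. Friction and masses are not known exactly. Their poses are not given: they have to be found in the camera images.
- canister: Canister lying level in the cradle, 0.5 kg: a black ribbed rubber grip sleeve 44 x 44 x 100 mm, out of whose end a bare metal tube stands: shoulder 42 x 42 mm, then neck 32 x 32 mm with a raised 7 mm long rim 38 x 38 mm at its mouth. Origin on the long axis at mid-sleeve; x points out of the mouth, z up as it lies. Sleeve from x = -50 to +50 mm, neck from +75, mouth at +115.
- mouth (a point): Centre of the open mouth, in the plane of the rim's end face (axes as the canister); rim faces 19 mm from it, passage inside 25 mm square, 54 mm deep. The tube sits softly in the sleeve: it gives 8 mm along and across (1.2 N per mm). A brisk straight-down knock (0.25 m/s or more, following through 5 to 8 mm) with the mouth 40 to 50 degrees down shifts the fitting 1 mm or more; slow ones far less.
- fitting: The jammed brass fitting: square block 23 x 23 mm, 24 mm long, 60 g, dark bores in its ends; origin at its centre, x along its length. Front face at first 4.5 mm inside the mouth; pinched by a blunt spring leaf (about 2.6 N, friction about 0.25) in the +z wall 24 mm in from the mouth, so tipping alone does not free it. After some 4 to 5 mm of creep it and the small one slide out.
- small_fitting: The smaller brass fitting, 18 x 18 mm square and 20 mm long, 35 g, loose in the passage behind the jammed one; origin at its centre.
- stop: Fixed steel angle, the tapping edge: an upright plate 14 mm thick, 130 mm long and 100 mm high. Origin on the bench under the middle of the plate's tray-side face; x points level from the plate out over the tray, y along the plate, z up. Its foot (8 mm thick, to x = -68 mm) lies on the side away from the tray.
- stop_edge (a point): Middle of the top edge of the steel plate on its tray side, 100 mm above the bench (axes as the stop). The flat top reaches 14 mm from here towards -x and 65 mm either way along y. A knock works best when the rim's lower corner lands on this flat top 0 to 8 mm short of the tray-side edge, so that the fittings still clear it; if the edge strikes more than 5 mm behind the corner the fitting hardly moves.
- tray: Fixed open blue plastic tray, 170 mm (x) by 210 mm (y) and 45 mm high, walls 4 mm, its near side 3 mm from the steel plate. Origin under its centre on the bench; x points away from the plate.
- cradle: Fixed wooden cradle: two saddles 35 mm high at x = -39 and +39 mm, 18 mm wide along x, with cheeks 10 mm higher and 52 mm apart inside (y = +-26 mm); between the saddles 60 mm is clear down to a 12 mm base board. Origin on the bench under its middle; x along the canister towards its mouth, z up. The canister's origin lies 57 mm above it.
- elbow: Loose copper pipe elbow, bystander; origin on the bench beneath it.
- tee: Loose brass pipe tee, bystander; origin under its middle.
- wrench: Loose wrench, bystander; origin under it.
- screwdriver: Loose screwdriver, bystander; origin under it.
- tin: Loose white tin, 84 mm across and 100 mm high, bystander; origin under its centre.
- flux: Loose small jar, 60 mm across and 70 mm high, bystander; origin under its centre.
- coupling: Loose copper sleeve standing on end, 44 mm across and 45 mm high, bystander; origin under its centre.
Things that resemble listed ones, but are neither listed nor needed, are in the scene too. Of the things shaped like the canister, the black one is meant.

How it is judged:
By the outcome, as a careful person would: the job done as asked, in the order asked, and still so for the second after the job is handed in, with the robot touching nothing.
It also fails if it takes over 51 s, if anything falls off the work surface, if the arm or the gripper's body presses on something with over 40 N, if the wrist force passes 120 N, or if a joint passes its speed limit or range.

ROBOT

A 6-joint arm with a two-finger parallel gripper is mounted at the origin on the work surface. World frame = base frame: x ahead of the robot, y to its left, z up, the work surface at z = 0. Lengths are in m, angles in degrees, forces in N, time in s.
With the tool pointing down it reaches from about 0.25 to 0.725 m from the base axis. Payload 9.7 kg.
Tool frame: the origin (TCP) lies midway between the tips of the shut fingers; the grasp point (between the pads) lies 19 mm behind it; z points along the fingers, y is the direction in which the jaws open and shut (so a half turn about z gives the same grasp; the last joint's range is limited). The gripper opens to 85 mm and grips with 20 to 120 N. Pads are 22 mm wide; open, the fingers measure 114 mm over their backs; the gripper's body (76 mm by 85 mm) begins 54 mm behind the grasp point. The pads swing forward as they close: fully open they stand 13 mm farther back than shut.
Start: joints at [-71.448, 4.979, 10.078, 95.1, 0, 90], TCP at [0.175, -0.521, 0.231] pointing down, gripper open.
Joint ranges: [-179.16, 179.16], [-48.56, 103.87], [-65.8, 70.77], [-126.05, 130.52], [-82.76, 87.17], [-180, 180]. Speed limits (degrees/s): [127.2, 127.2, 147.25, 180, 180, 180].

INTERFACE

Orientations are given as [roll, pitch, yaw] about the fixed x, y, z axes, in that order (R = Rz(yaw) Ry(pitch) Rx(roll)).
In Python, from workcell import bot, camera, recognise gives the robot as it stands. The module is installed in compiled form; this text tells all that it offers.
- The arm moves only by the tool apply_moves, never from a script. Its argument "targets" is one flat list of numbers, 7 for each row, row after row: the shift along the world's x, y, z in units of 30 mm (1.0 is 30 mm), then the turn, a rotation vector about the world's x, y, z in units of 6 degrees (1.0 is 6 degrees), then the opening, from 0 (shut) to 1 (fully open). A call has 1 to 5 rows; each row is the pose to reach, as a shift and turn from the pose commanded when the call began; what a row does not reach only later rows make up. A row lasts 1/10 s, in which the tool goes at most 50 mm and 8.59 degrees, less where a joint would pass 70% of its speed; a pose out of reach is approached as far as the arm can. A call with a gripper value outside its range is refused whole. The fingers move at their own pace and stop on an object; "newtons" is the grip in N (left out, the last holds). Time passes only in rows, so rows that repeat a pose let the fingers close. It gives the time, the measured TCP pose, the force and the opening at its end, in the units of the state.
- bot.get_obs(): the state, without advancing time (a new reading comes with each control period).
- camera(name): name is "scene" or "top" or "wrist"; returns a dict with "img" (480x640x3 uint8, red, green, blue), "intrinsics" (3x3 intrinsics, pixels), "origin" and "rotation" of the camera in the world. Camera axes: x right, y up, looking along -z (the intrinsics and any distortion apply to the point x, -y, -z); pixel columns grow to the right and rows downward; lengths in m; the calibration is good to about 2 mm. A picture is of the moment at which its call begins. There is no depth.
- bot.job_done(): hands the job in, once; it reports no verdict.
Trained networks look in the newest picture that a camera, given by its name, has taken for a name from the list of things; names that differ only in an ending like _2 or _b are one class to them, and where a whole thing is asked for, a point or a joint stands for the part that bears it (a point fixed in the world has none). Each returns a list of dicts, best first, with "conf" (0 to 1); they miss things now and then, are a little off and sometimes report something else, mostly with a low value. They report only what shows in the picture. A call takes as long as a camera call. They do not tell look-alikes from the thing itself.
- recognise(query, camera): "box" ([left, top, right, bottom] in pixels, round what is visible of it).
The state is a dict: "time": time; "q": joint angles; "qd": joint speeds; "joint_efforts": joint torques, N m; "ee_pos": TCP position; "tcp_rot": TCP orientation; "wrist_force": force on the tool from outside, world axes, zero at the start; "torque": the same for the moment, N m; "opening": finger opening in m.
Only numpy, scipy, OpenCV 4.12 (cv2) and the standard library are available. Lean on these libraries where they do the work, as an engineer would, in place of code of your own. Each camera call takes 0.05 s, during which the arm holds its last target.

## Working session

There is one attempt and no reset: what is moved stays moved. The work goes in short steps, Python scripts to look and compute and a tool call to move; the robot and the scene stay as the last step left them, time stands still between calls to the robot, and variables do not carry over. Pictures are saved under pics/ and viewed, and the job is handed in when it is done.

Besides the shell and the picture viewer there is one more tool, called in YAML: its name, and indented under it one key for each argument. apply_moves: Moves the arm, as the interface text tells. Its arguments: {"type":"object","properties":{"targets":{"type":"array"},"newtons":{"type":"number"}},"required":["targets"]}

```bash
mkdir -p pics; ls
python3 - <<'E'
from workcell import bot,camera,recognise
import cv2
print(bot.get_obs())
for n in ["scene","top","wrist"]:
    c=camera(n); cv2.imwrite(f"pics/{n}0.png",c["img"][:,:,::-1]); print(n,c["intrinsics"].tolist(),c["origin"],c["rotation"],[k for k in c])
    if n!="wrist":
        for q in ["canister","stop","tray","cradle","mouth","tin","flux","coupling"]:
            print(q,[(round(d["conf"],2),[int(x) for x in d["box"]]) for d in recognise(q,n)[:3]])
E
```

```text
pics
{'time': 0.0, 'q': array([-7.14470597e+01,  5.01172362e+00,  1.00341764e+01,  9.50993628e+01,
        5.77713999e-04,  9.00014217e+01]), 'qd': array([-0.0386164 , -0.0693796 ,  0.01898415, -0.00142311,  0.03468796,
       -0.05708182]), 'joint_efforts': array([ 2.94137899e-03, -5.20390785e+01,  4.64808333e+01,  1.62711809e-02,
        3.01927366e-05,  1.83520228e-05]), 'ee_pos': array([ 0.17492932, -0.52119865,  0.2305746 ]), 'tcp_rot': array([-1.79923090e+02, -5.75805149e-04,  1.85515179e+01]), 'wrist_force': array([ 0.37408536,  0.61147698, -0.10124455]), 'torque': array([ 0.00526082,  0.00183014, -0.01717932]), 'opening': 0.08522956144414548}
scene [[500.0261454835179, 0.0, 322.03852194352396], [0.0, 500.0261454835179, 243.60440941117776], [0.0, 0.0, 1.0]] [ 1.48810739 -0.29680841  0.85652436] [54.13129186  0.36912381 64.17699037] ['img', 'intrinsics', 'origin', 'rotation']
canister [(0.98, [230, 221, 261, 265]), (0.9, [288, 241, 350, 277]), (0.86, [286, 196, 320, 237])]
stop [(0.79, [206, 254, 260, 313])]
tray [(0.95, [138, 273, 246, 365])]
cradle [(0.69, [309, 256, 357, 286
[... 377 characters left out ...]
0.87095728 -91.11009009] ['img', 'intrinsics', 'origin', 'rotation']
canister [(0.94, [303, 303, 326, 379]), (0.82, [94, 282, 172, 308]), (0.75, [388, 277, 413, 353])]
stop [(0.44, [293, 208, 352, 248])]
tray [(0.62, [435, 163, 535, 265])]
cradle []
mouth [(0.93, [302, 346, 317, 380]), (0.85, [389, 321, 413, 354]), (0.78, [227, 364, 261, 399])]
tin [(0.84, [179, 259, 222, 298])]
flux [(0.79, [249, 132, 278, 162])]
coupling [(0.92, [463, 123, 483, 147])]
wrist [[429.59760407507, 0.0, 316.4514238796956], [0.0, 429.59760407507, 238.06948667560303], [0.0, 0.0, 1.0]] [ 0.24780247 -0.49665741  0.37528652] [-1.74068356e+01  2.68179700e-02 -7.14976170e+01] ['img', 'intrinsics', 'origin', 'rotation']
```

View pics/scene0.png

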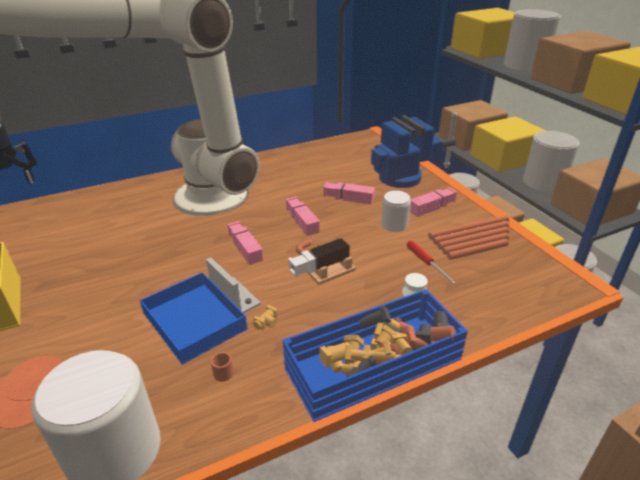

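View pics/top0.png

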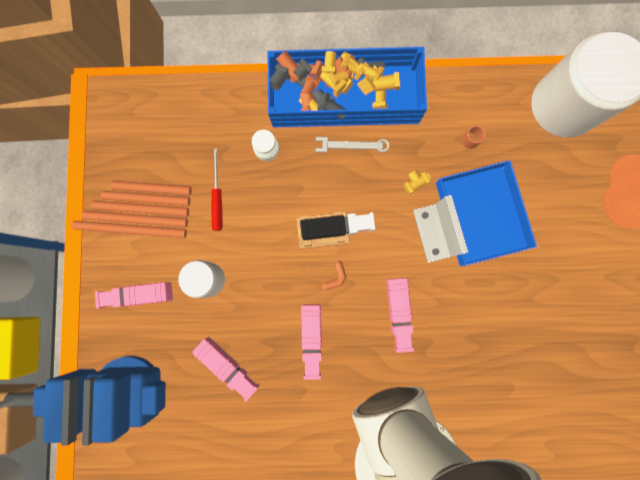

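View pics/wrist0.png

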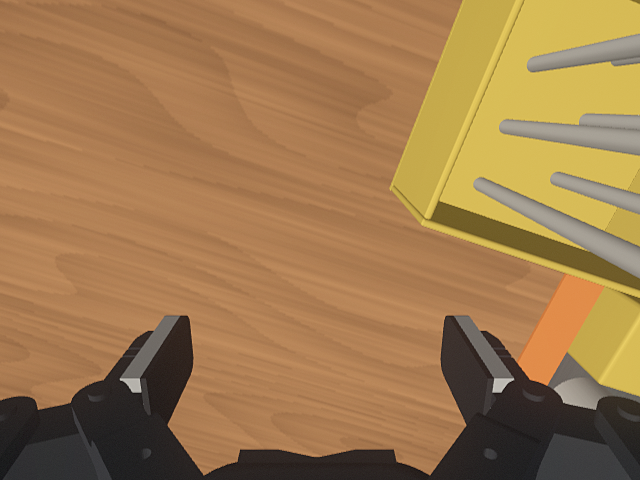

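The canister candidates in top view are the black one at about (335,227) in the wooden cradle, and pink ones at (133,295), (225,369), (312,341) and (400,315). The black one in the cradle is the one meant. I'll confirm this with an enlarged crop, which I'll also use to measure.

Run:
```python
import cv2
t=cv2.imread("pics/top0.png"); s=cv2.imread("pics/scene0.png")
def crop(im,x0,y0,x1,y1,k,n): cv2.imwrite(n,cv2.resize(im[y0:y1,x0:x1],None,fx=k,fy=k,interpolation=cv2.INTER_CUBIC))
crop(t,290,200,390,260,8,"pics/c_top.png")
crop(s,280,225,370,290,8,"pics/c_scene.png")
crop(t,405,155,545,270,5,"pics/s_top.png")
crop(s,195,250,275,320,8,"pics/s_scene.png")
```

```text
(no output)
```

View pics/c_top.png

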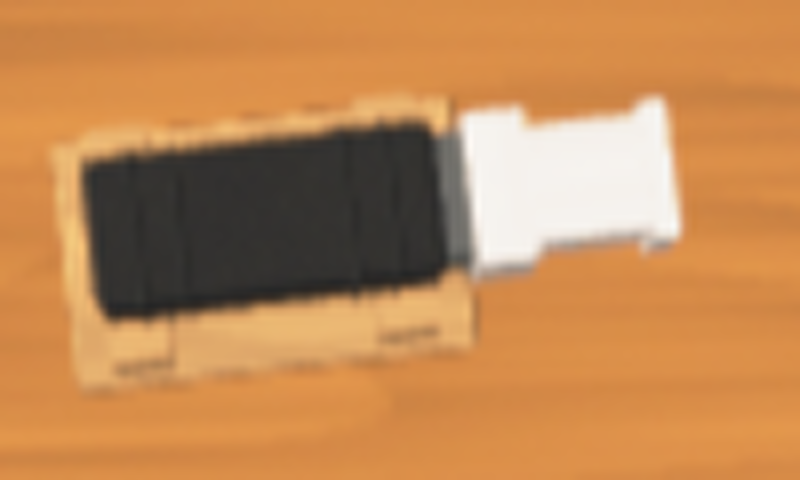

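View pics/c_scene.png

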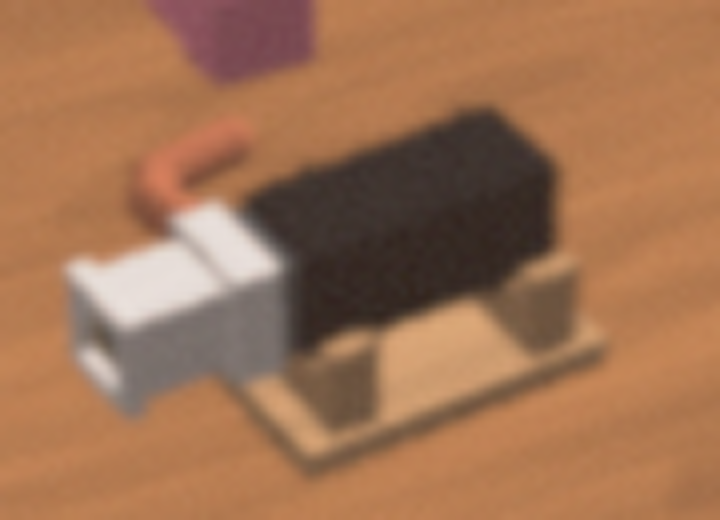

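View pics/s_top.png

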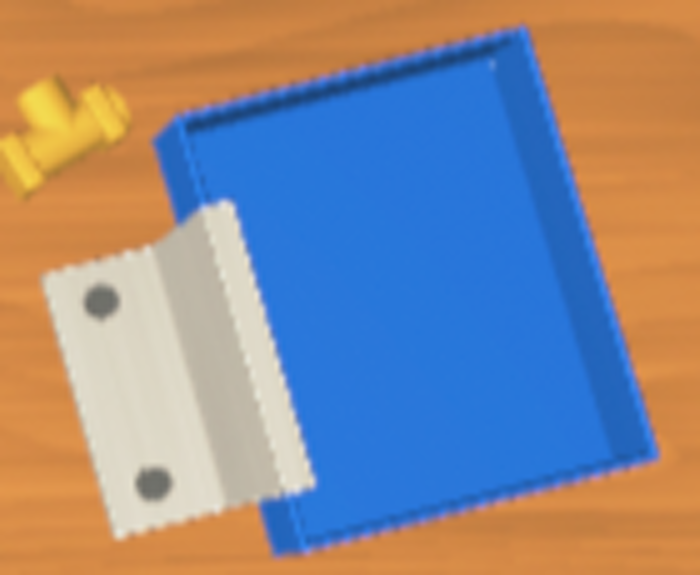

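View pics/s_scene.png

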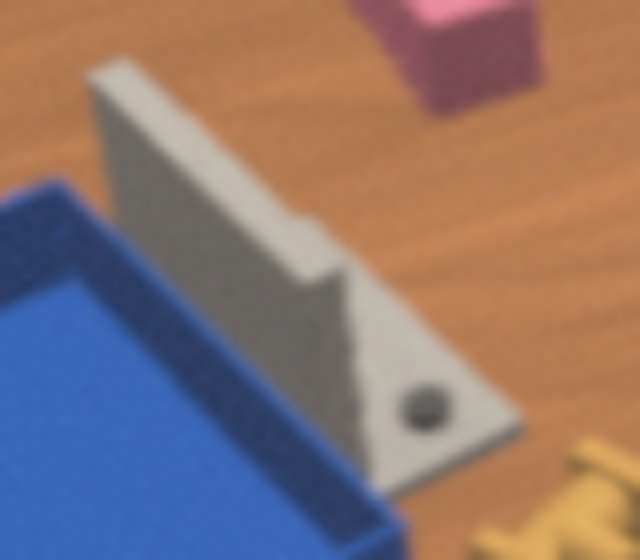

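```bash
cat > h.py <<'E'
import numpy as np
from scipy.spatial.transform import Rotation as R
from scipy.optimize import least_squares
CAM={'scene':(500.026,322.039,243.604,[1.48810739,-0.29680841,0.85652436],[54.13129186,0.36912381,64.17699037]),
'top':(449.287,319.5,240.92,[0.4063068,0.17494139,1.0725992],[5.84478422,0.87095728,-91.11009009])}
def rpy(a): return R.from_euler('xyz',a,degrees=True).as_matrix()
def proj(P,cam):
    f,cx,cy,o,r=CAM[cam] if isinstance(cam,str) else cam
    p=(np.atleast_2d(P)-np.array(o))@rpy(r)
    return np.c_[cx+f*p[:,0]/-p[:,2], cy+f*-p[:,1]/-p[:,2]]
def fit(obs,x0):
    # obs: (cam, local xyz mm, pixel)
    def res(v):
        out=[]
        c,s=np.cos(v[2]),np.sin(v[2])
        for cam,L,px in obs:
            l=np.array(L)/1000
            P=[v[0]+c*l[0]-s*l[1],v[1]+s*l[0]+c*l[1],l[2]]
            out.append(proj(P,cam)[0]-px)
        return np.array(out).ravel()
    r=least_squares(res,x0,loss='soft_l1'); return r.x,res(r.x).reshape(-1,2)
E
python3 - <<'E'
from h import *
a=lambda x,y,k,ox,oy:np.array([ox+(x+.5)/k-.5,oy+(y+.5)/k-.5])
ct=lambda x,y:a(x,y,8,290,200); cs=lambda x,y:a(x,y,8,280,225); st=lambda x,y:a(x,y,5,405,155); ss=lambda x,y:a(x,y,8,195,250)
top=[('top',(-50,22,79),ct(85,160)),('top',(50,22,79),ct(430,122)),('top',(50,-22,79),ct(445,275)),('top',(-50,-22,79),ct(105,318)),('top',(115,19,76),ct(662,97)),('top',(115,-19,76),ct(680,240))]
sc=[('scene',(115,-19,76),cs(68,268)),('scene',(115,19,76),cs(125,325)),('scene',(-50,22,79),cs(553,165)),('scene',(-50,-22,79),cs(485,107))]
for o in (top,sc,top+sc):
    x,r=fit(o,[.45,.1,-1.57]); print('can',x[:2],np.degrees(x[2])); 
print(r.round(1).tolist())
top=[('top',(0,65,100),st(235,200)),('top',(0,-65,100),st(315,485)),('top',(-14,65,100),st(200,212)),('top',(-14,-65,100),st(282,497)),('top',(-68,65,8),st(42,275)),('top',(-68,-65,8),st(118,538))]
sc=[('scene',(0,65,100),ss(305,282)),('scene',(-14,65,100),ss(345,262)),('scene',(0,-65,100),ss(90,78)),('scene',(-14,-65,100),ss(128,60)),('scene',(-68,65,8),ss(522,425))]
for o in (top,sc,top+sc):
    x,r=fit(o,[.45,-.15,-1.57]); print('stop',x[:2],np.degrees(x[2]))
print(r.round(1).tolist())
E
```

```text
can [0.53974724 0.18051219] -84.20057587492771
can [0.53898403 0.17801639] -83.84114950378036
can [0.53951074 0.17964157] -84.13925474181696
[[-0.6, 0.4], [0.7, -0.3], [1.3, -0.0], [-0.8, 0.1], [0.6, 0.8], [0.6, -0.4], [-0.0, -0.0], [0.1, 0.6], [1.6, -0.3], [1.0, -1.2]]
stop [ 0.53833372 -0.11705215] -76.84321630718902
stop [ 0.53756194 -0.11826821] -76.86077803367264
stop [ 0.53808843 -0.11761536] -76.91526149809414
[[-0.2, 0.3], [0.4, 0.7], [0.6, -0.6], [0.7, -0.1], [0.3, 0.1], [-0.3, 0.1], [0.1, 0.6], [0.4, 0.6], [0.1, -0.3], [0.3, -0.3], [0.8, -0.5]]
```

Viewing the crops: in the top crop, the black sleeve spans about (300–346, 215–240) with its bare tube to the right, and it lies in the wooden cradle. That is the canister meant; the look-alikes are pink. The steel plate's top edge runs from (452,195) to (468,252). Next I'll move to hover.

apply_moves:
  targets: [12.2,23,0.7,0,0,12.9,0.8,12.2,23,0.7,0,0,12.9,0.8,12.2,23,0.7,0,0,12.9,0.8,12.2,23,0.7,0,0,12.9,0.8,12.2,23,0.7,0,0,12.9,0.8]
  newtons: 110

```text
time: 1.45
ee_pos: [0.2925, -0.2989, 0.2382]
tcp_rot: [180.0, 0.0, 61.8]
wrist_force: [1.4, -0.8, -0.5]
opening: 0.0683
```

apply_moves:
  targets: [8.27,15.6,0.3,0,0,5.68,0.8,8.27,15.6,0.3,0,0,5.68,0.8,8.27,15.6,0.3,0,0,5.68,0.8,8.27,15.6,0.3,0,0,5.68,0.8,8.27,15.6,0.3,0,0,5.68,0.8]

```text
time: 1.95
ee_pos: [0.4097, -0.0778, 0.2427]
tcp_rot: [179.9, 0.0, 95.9]
wrist_force: [1.6, -1.6, 1.0]
opening: 0.0681
```

```bash
python3 -c "
from workcell import bot;o=bot.get_obs();print(o['time'],o['q'].round(1),o['ee_pos'],o['tcp_rot'])"
```

```text
1.95 [-10.7 -12.8  -5.5  97.3  -0.   73.4] [ 0.40970527 -0.07775016  0.24265411] [1.79935193e+02 2.39896011e-02 9.59030052e+01]
```

apply_moves:
  targets: [4.36,8.25,-1,0,0,0,0.8,4.36,8.25,-1,0,0,0,0.8,4.36,8.25,-1,0,0,0,0.8,4.36,8.25,-1,0,0,0,0.8,4.36,8.25,-1,0,0,0,0.8]

```text
time: 2.45
ee_pos: [0.5259, 0.1422, 0.2155]
tcp_rot: [180.0, 0.0, 95.6]
wrist_force: [-0.0, -1.0, 0.1]
opening: 0.068
```

apply_moves:
  targets: [0.0,1.25,0,0,0,0,0.8,0.0,1.25,0,0,0,0,0.8]

```text
time: 2.65
ee_pos: [0.5252, 0.1813, 0.2143]
tcp_rot: [-179.9, -0.0, 95.8]
wrist_force: [0.3, 0.1, -0.6]
opening: 0.0686
```

Run:
```python
from workcell import bot,camera,recognise
import cv2
c=camera("wrist"); cv2.imwrite("pics/w1.png",c["img"][:,:,::-1]); print(c["origin"],c["rotation"])
o=bot.get_obs();print(o['time'],o['q'].round(1),o['ee_pos'],o['tcp_rot'])
```

```text
[0.51796249 0.25780626 0.3583677 ] [-17.36213629   0.0968372    5.78893699]
2.7 [ 18.9   5.4   8.7  93.4   0.  103.1] [0.52510651 0.17936738 0.21484215] [-1.79925443e+02  1.69523016e-02  9.57927570e+01]
```

View pics/w1.png

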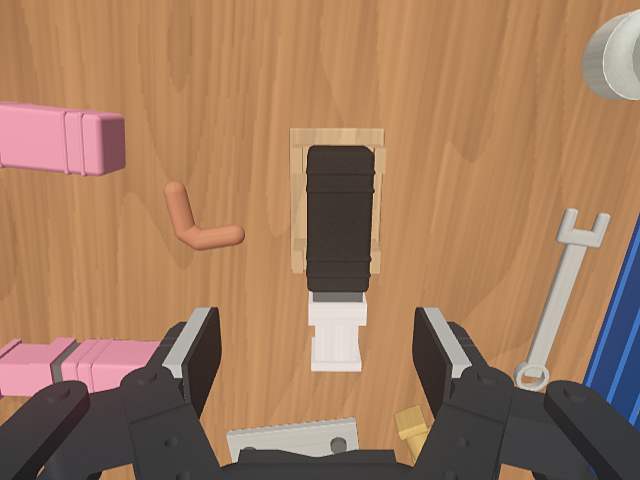

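The wrist view shows the canister sleeve at (306–374, 147–291) with its mouth end at (312–361, 370). I'll refine the pose from this.

Run:
```python
from h import *
CAM['w']=(429.6,316.45,238.07,[0.51796249,0.25780626,0.3583677],[-17.36213629,0.0968372,5.78893699])
o=[('w',(-50,-22,79),(308,146)),('w',(-50,22,79),(374,147)),('w',(50,22,79),(368,292)),('w',(50,-22,79),(307,291)),('w',(115,-19,76),(311,370)),('w',(115,19,76),(361,370))]
x,r=fit(o,[.54,.18,-1.5]); print(x[:2],np.degrees(x[2]),r.round(1).tolist())
```

```text
[0.54053196 0.18281528] -84.5196857082872 [[-1.5, 1.6], [1.3, 1.0], [0.8, -0.5], [-0.3, 0.1], [-0.1, -2.1], [-0.2, -1.8]]
```

apply_moves:
  targets: [0.52,-0.28,-1.5,0,0,0,0.8,0.52,-0.28,-3,0,0,0,0.8,0.52,-0.28,-4.4,0,0,0,0.8,0.52,-0.28,-5.4,0,0,0,0.8,0.52,-0.28,-5.89,0,0,0,0.8]

```text
time: 3.2
ee_pos: [0.5395, 0.1674, 0.0362]
tcp_rot: [-179.8, 0.1, 95.5]
wrist_force: [-0.6, -0.3, -0.1]
opening: 0.0685
```

apply_moves:
  targets: [0,0,0,0,0,0,0.0,0,0,0,0,0,0,0.0,0,0,0,0,0,0,0.0,0,0,0,0,0,0,0.0,0,0,0,0,0,0,0.0]
  newtons: 110

```text
time: 3.7
ee_pos: [0.5417, 0.1692, 0.0405]
tcp_rot: [179.9, -0.0, 95.6]
wrist_force: [-0.7, -1.6, 6.7]
opening: 0.0428
```

Run:
```python
from workcell import bot,camera,recognise
import cv2
c=camera("scene"); cv2.imwrite("pics/sc1.png",cv2.resize(c["img"][170:330,200:400,::-1],None,fx=4,fy=3.75,interpolation=cv2.INTER_CUBIC))
o=bot.get_obs();print(o['time'],o['q'].round(1),o['ee_pos'],o['tcp_rot'],o['opening'],o['wrist_force'])
```

```text
3.75 [ 17.4   7.9  -7.9  74.1  -0.  101.8] [0.54173767 0.16918381 0.04048039] [ 1.79868644e+02 -6.77007606e-03  9.55975356e+01] 0.04255320796461264 [-0.47266392 -1.30664446  5.11447265]
```

View pics/sc1.png

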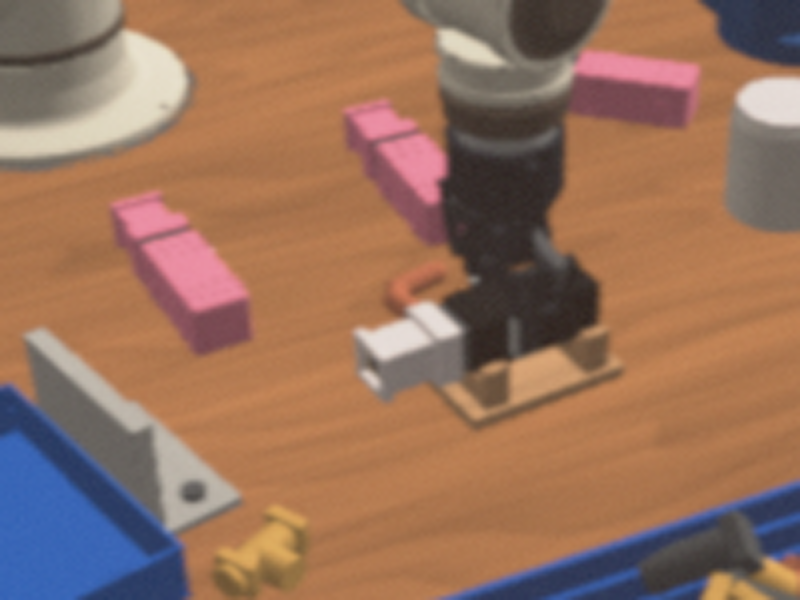

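```bash
cat > tgt.py <<'E'
from h import *
S=np.array([0.538,-0.1175,0.1]); sy=-76.9
G0=np.array([0.012,0,-0.0165])  # TCP in canister frame
TCP0=np.array([0.5417,0.1692,0.0405]); Rt0=rpy([179.87,0,95.6]); Rc0=rpy([0,0,-84.2])
RG=Rc0.T@Rt0
def target(tip,sx,h,y=0,dyaw=0):
    Rc=rpy([0,tip,sy+dyaw])
    corner=S+rpy([0,0,sy])@np.array([sx,y,h])
    o=corner-Rc@np.array([.115,0,-.019])
    return o+Rc@G0, Rc@RG
def delta(p,Rm,p0,R0):
    return np.r_[(p-p0)/.03, np.degrees(R.from_matrix(Rm@R0.T).as_rotvec())/6]
def corner_of(p,Rm):
    Rc=Rm@RG.T; o=p-Rc@G0; c=o+Rc@np.array([.115,0,-.019])
    return (rpy([0,0,sy]).T@(c-S))*1000, R.from_matrix(Rc).as_euler('xyz',degrees=True)
E
python3 - <<'E'
from tgt import *
p,Rm=target(45,-.004,.06); print(p,R.from_matrix(Rm).as_euler('xyz',degrees=True)); print(delta(p,Rm,TCP0,Rt0).round(2))
E
```

```text
[ 0.52098659 -0.04438924  0.23459977] [-179.93000122  -44.99965094  102.81715844]
[-0.69 -7.12  6.47  7.4   1.23  1.15]
```

apply_moves:
  targets: [0,0,0.5,0,0,0,0.0,0,0,1.5,0,0,0,0.0,0,0,3,0,0,0,0.0,0,0,4.5,0,0,0,0.0,0,0,6,0,0,0,0.0]

```text
time: 4.25
ee_pos: [0.5403, 0.1691, 0.2211]
tcp_rot: [-180.0, -0.0, 95.6]
wrist_force: [1.4, 0.5, -4.8]
opening: 0.043
```

apply_moves:
  targets: [-0.64,-7.12,0.45,7.4,1.23,1.15,0,-0.64,-7.12,0.45,7.4,1.23,1.15,0,-0.64,-7.12,0.45,7.4,1.23,1.15,0,-0.64,-7.12,0.45,7.4,1.23,1.15,0,-0.64,-7.12,0.45,7.4,1.23,1.15,0]

```text
time: 4.75
ee_pos: [0.5216, -0.0485, 0.2344]
tcp_rot: [-179.9, -41.7, 102.2]
wrist_force: [-0.5, 1.5, -6.4]
opening: 0.0426
```

apply_moves:
  targets: [0,0,0,0,0,0,0,0,0,0,0,0,0,0]

```text
time: 4.95
ee_pos: [0.5221, -0.046, 0.2306]
tcp_rot: [-179.3, -41.6, 101.8]
wrist_force: [0.9, 0.3, -4.8]
opening: 0.0427
```

```bash
cat > look.py <<'E'
import sys
from workcell import bot,camera
from tgt import *
import cv2
if len(sys.argv)>1:
    c=camera("scene"); cv2.imwrite(f"pics/{sys.argv[1]}.png",cv2.resize(c["img"][150:360,120:400,::-1],None,fx=2.85,fy=2.85,interpolation=cv2.INTER_CUBIC))
o=bot.get_obs();print(o['time'],o['q'].round(1),o['ee_pos'].round(4),o['tcp_rot'].round(1),o['opening'].round(4),o['wrist_force'].round(1))
c,e=corner_of(o['ee_pos'],rpy(o['tcp_rot'])); print('corner mm in stop',c.round(1),'can rpy',e.round(1))
p,Rm=target(45,-.004,.05); print('to hover',delta(p,Rm,o['ee_pos'],rpy(o['tcp_rot'])).round(2))
E
python3 look.py sc2
```

```text
Traceback (most recent call last):
  File "look.py", line 7, in <module>
    o=bot.get_obs();print(o['time'],o['q'].round(1),o['ee_pos'].round(4),o['tcp_rot'].round(1),o['opening'].round(4),o['wrist_force'].round(1))
                                                                                               ^^^^^^^^^^^^^^^^^^
AttributeError: 'float' object has no attribute 'round'
```

View pics/sc2.png

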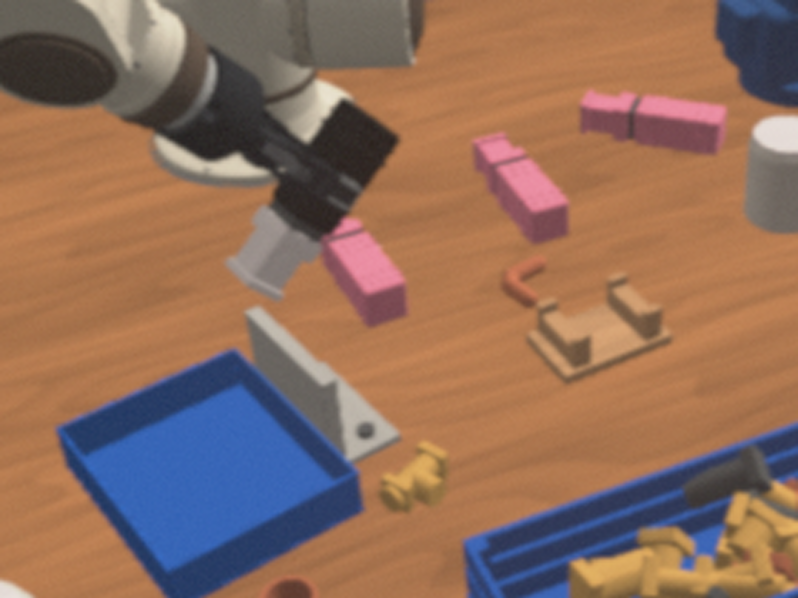

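```bash
sed -i "s/o\['opening'\].round(4)/o['opening']/" look.py
cat > ov.py <<'E'
import sys,cv2
from workcell import bot,camera
from tgt import *
def run(name,cams=("scene",)):
    o=bot.get_obs(); Rc=rpy(o['tcp_rot'])@RG.T; org=o['ee_pos']-Rc@G0
    for cn in cams:
        c=camera(cn); k=c['intrinsics']; cam=(k[0,0],k[0,2],k[1,2],c['origin'],c['rotation'])
        L=np.array([[115,y,z] for y in(-19,19) for z in (-19,19)]+[[x,y,z] for x in(-50,50) for y in(-22,22) for z in (-22,22)])/1000
        P=proj(org+L@Rc.T,cam)
        Q=proj(S+np.array([[0,65,0],[0,-65,0],[-14,-65,0],[-14,65,0]])/1000@rpy([0,0,sy]).T,cam)
        m=P.mean(0).astype(int); w,h=80,60
        x0=max(0,min(640-2*w,m[0]-w)); y0=max(0,min(480-2*h,m[1]-h))
        s=5; im=cv2.resize(c['img'][y0:y0+2*h,x0:x0+2*w,::-1],None,fx=s,fy=s,interpolation=cv2.INTER_CUBIC)
        for i,p in enumerate(list(P)+list(Q)):
            q=tuple(int(v) for v in (p-[x0,y0]+.5)*s); cv2.circle(im,q,3,(0,0,255) if i<4 else (0,255,0) if i<12 else (255,0,255),1)
        cv2.imwrite(f"pics/{name}_{cn}.png",im); print(cn,x0,y0,P[:4].round(1).tolist())
run(sys.argv[1],sys.argv[2].split(','))
E
python3 look.py;python3 ov.py o1 scene,top
```

```text
5.0 [-22.1  21.5  20.2 115.5  32.9  47.6] [ 0.522  -0.0447  0.2323] [-179.5  -41.5  102. ] 0.04289722554969806 [ 0.3  0.2 -5. ]
corner mm in stop [ 1.  -0.2 62.2] can rpy [ -0.5  41.5 -77.7]
to hover [-0.03  0.01 -0.26  0.59  0.07  0.08]
scene 148 161 [[211.2, 247.3], [199.7, 241.4], [219.1, 254.9], [207.6, 249.1]]
top 376 159 [[471.6, 228.1], [488.6, 223.1], [466.5, 210.2], [483.3, 204.6]]
```

View pics/o1_scene.png

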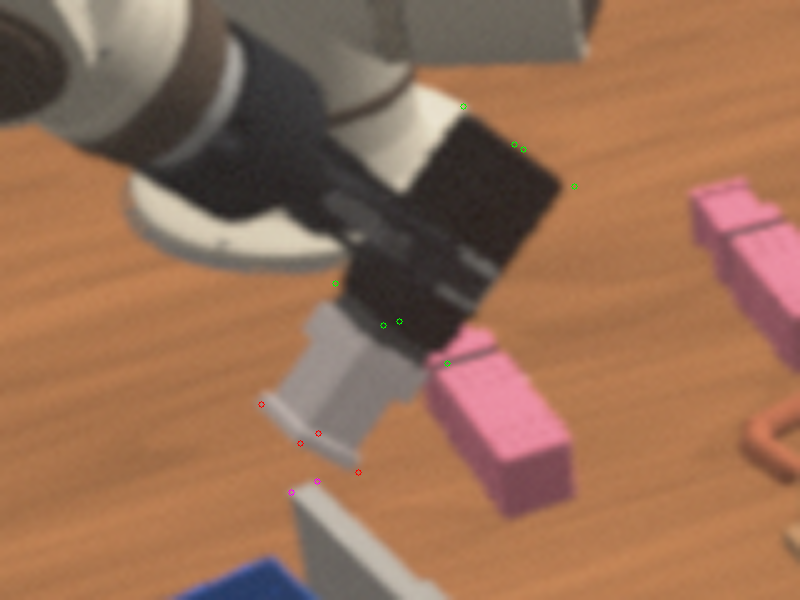

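View pics/o1_top.png

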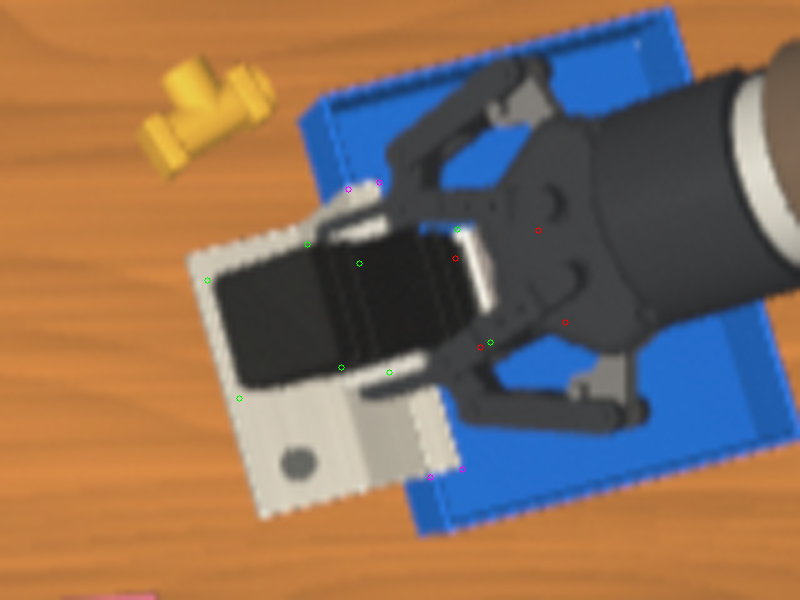

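Run:
```python
from workcell import bot
from tgt import *
o=bot.get_obs();p,Rm=target(45,-.005,.015);print(delta(p,Rm,o['ee_pos'],rpy(o['tcp_rot'])).round(2))
```

```text
[-0.03 -0.   -1.48  0.59  0.11  0.06]
```

apply_moves:
  targets: [-0.03,0,-0.5,0.59,0.11,0.06,0,-0.03,0,-1.0,0.59,0.11,0.06,0,-0.03,0,-1.4,0.59,0.11,0.06,0,-0.03,0,-1.48,0.59,0.11,0.06,0,-0.03,0,-1.48,0.59,0.11,0.06,0]

```text
time: 5.6
ee_pos: [0.5206, -0.0439, 0.1884]
tcp_rot: [-179.7, -45.1, 102.6]
wrist_force: [0.4, -0.2, -5.8]
opening: 0.0432
```

```bash
python3 look.py;python3 ov.py o2 scene,top
```

```text
5.6 [-23.   23.8  16.4 113.2  34.9  44.4] [ 0.5206 -0.0439  0.1884] [-179.7  -45.1  102.6] 0.04316852765812453 [ 0.4 -0.2 -5.8]
corner mm in stop [-4.6 -0.5 13.7] can rpy [ -0.2  45.1 -77.1]
to hover [ 0.01 -0.01  1.21 -0.01 -0.03  0.01]
scene 151 176 [[215.9, 262.6], [204.3, 258.1], [223.8, 270.3], [212.2, 265.9]]
top 368 163 [[461.9, 231.8], [478.2, 227.0], [457.0, 214.8], [473.1, 209.6]]
```

View pics/o2_scene.png

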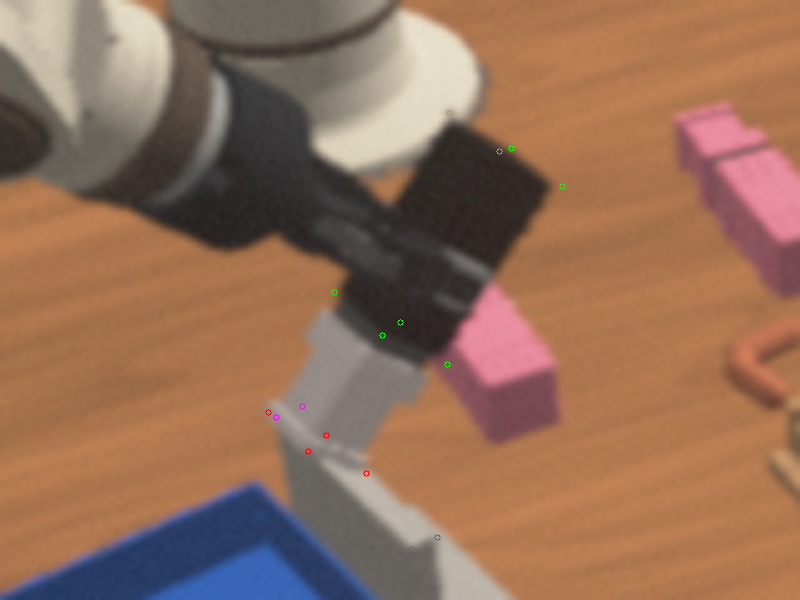

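View pics/o2_top.png

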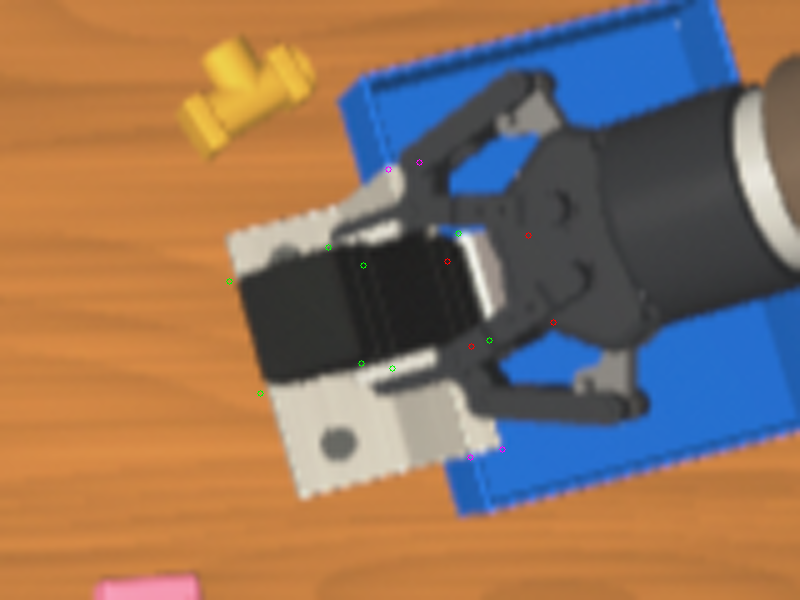

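Run:
```python
from workcell import camera
import cv2
c=camera("scene"); cv2.imwrite("pics/z1.png",cv2.resize(c["img"][195:275,180:270,::-1],None,fx=8,fy=7.5,interpolation=cv2.INTER_CUBIC))
```

```text
(no output)
```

View pics/z1.png

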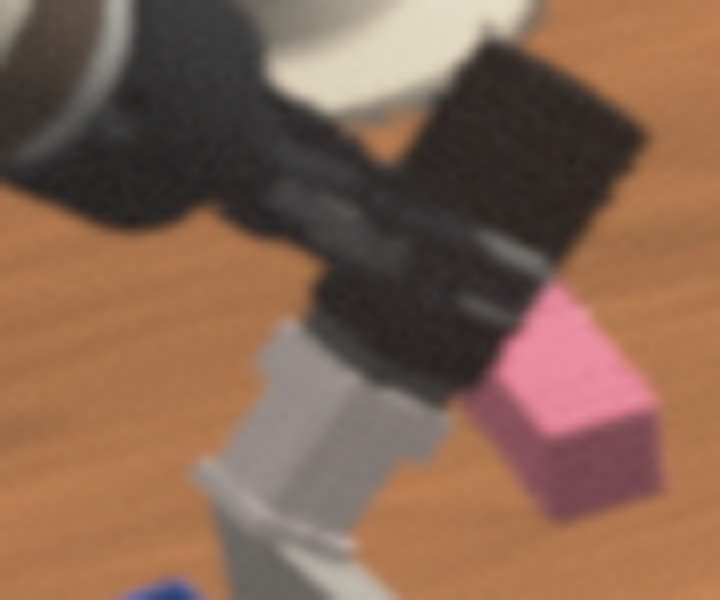

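```bash
cat > fitc.py <<'E'
from tgt import *
def fitcan(obs,tip0,free_len=True):
    # params: sx,y,h of mouth lower corner (mm in stop frame), tip, dyaw ; tube shift along axis (mm)
    def pts(v,L,tube):
        Rc=rpy([0,v[3],sy+v[4]]); corner=S+rpy([0,0,sy])@np.array(v[:3])/1000
        o=corner-Rc@np.array([.115,0,-.019]); L=np.array(L)/1000
        return o+Rc@(L+np.array([0 if tube else v[5]/1000,0,0]))
    def res(v):
        r=[(proj(pts(v,L,t),c)[0]-px) for c,L,t,px in obs]
        return np.r_[np.ravel(r),(v[4])/1.5,(v[5])/4]
    s=least_squares(res,[-4,0,15,tip0,0,0],loss='soft_l1'); return s.x,res(s.x)[:-2].reshape(-1,2)
E
python3 - <<'E'
from fitc import *
z=lambda x,y:np.array([(x+.5)/8-.5+180,(y+.5)/7.5-.5+195]); t=lambda x,y:np.array([(x+.5)/5-.5+368,(y+.5)/5-.5+163])
o=[('scene',(115,-19,19),1,z(190,477)),('scene',(115,19,-19),1,z(347,557)),('scene',(108,-19,19),1,z(203,457)),('scene',(108,19,-19),1,z(357,540)),
('scene',(75,-21,21),1,z(258,368)),('scene',(75,21,-21),1,z(428,463)),
('scene',(-50,-22,22),0,z(488,38)),('scene',(-50,22,-22),0,z(648,136)),('scene',(50,-22,22),0,z(308,313)),('scene',(50,22,-22),0,z(457,404))]
tt=[('top',(-50,22,-22),0,t(238,283)),('top',(-50,-22,-22),0,t(266,386)),('top',(-50,22,22),0,t(340,252)),('top',(-50,-22,22),0,t(366,368))]
for q in (o,o+tt):
    x,r=fitcan(q,45); print(x.round(1)); print(r.round(1).tolist())
E
```

```text
[-15.7 -30.1  -8.3  44.5   0.3  -0. ]
[[0.6, -0.5], [-0.2, 0.7], [0.5, -0.2], [0.1, 0.6], [-0.1, -0.3], [-0.5, 0.2], [-1.5, 0.1], [0.3, 1.1], [-1.3, -2.0], [2.0, -0.2]]
[-4.3 -3.6 12.9 45.5 -1.1  2.2]
[[0.2, -0.4], [-0.0, 1.2], [0.2, -0.2], [0.3, 1.0], [-0.3, -0.7], [-0.1, 0.3], [-1.6, -0.8], [1.0, 0.8], [-1.9, -1.7], [2.0, 0.5], [-0.1, -0.1], [0.1, 1.8], [-0.5, -0.3], [0.5, -0.2]]
```

The two-view fit puts the rim corner at x = −4.3 mm and 13 mm above the plate, tipped 45.5°. That agrees with the kinematics, so I'll make a slow touch to find the contact height.

apply_moves:
  targets: [0,0,-0.2,0,0,0,0,0,0,-0.4,0,0,0,0,0,0,-0.5,0,0,0,0,0,0,-0.5,0,0,0,0]

```text
time: 6.15
ee_pos: [0.5209, -0.0444, 0.1727]
tcp_rot: [-179.7, -45.2, 102.5]
wrist_force: [0.3, 0.3, -2.8]
opening: 0.0428
```

```bash
python3 look.py
```

```text
6.15 [-23.1  24.   15.  111.6  35.   44.4] [ 0.5209 -0.0444  0.1727] [-179.7  -45.2  102.5] 0.04284688032175321 [ 0.3  0.3 -2.8]
corner mm in stop [-4.2 -0.5 -2.1] can rpy [ -0.2  45.2 -77.2]
to hover [ 0.    0.    1.73 -0.02 -0.03  0.02]
```

apply_moves:
  targets: [0,0,1,0,0,0,0,0,0,1.9,0,0,0,0,0,0,1.9,0,0,0,0,0,0,0.8,0,0,0,0,0,0,-0.2,0,0,0,0]

```text
time: 6.65
ee_pos: [0.5211, -0.0447, 0.1652]
tcp_rot: [-179.8, -45.1, 102.6]
wrist_force: [3.3, 0.7, 5.7]
opening: 0.0426
```

```bash
python3 look.py sc3
```

```text
6.7 [-23.1  24.3  13.9 110.5  35.1  44.4] [ 0.5203 -0.0437  0.1614] [-179.5  -45.3  102.4] 0.042857611415365066 [6.8 1.  9.1]
corner mm in stop [ -5.3  -1.  -13.6] can rpy [ -0.4  45.3 -77.3]
to hover [ 0.02 -0.02  2.11 -0.05 -0.06  0.02]
```

View pics/sc3.png

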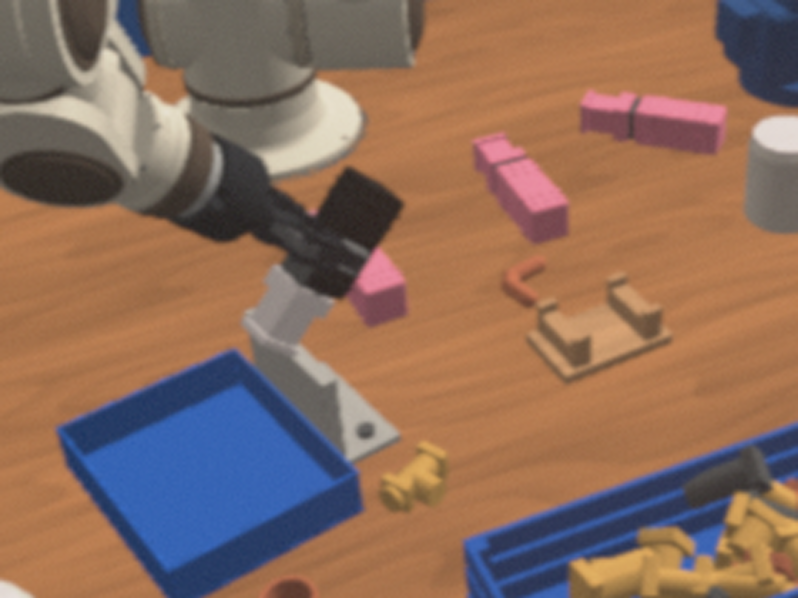

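apply_moves:
  targets: [0,0,1.3,0,0,0,0,0,0,2.3,0,0,0,0,0,0,2.3,0,0,0,0,0,0,1.25,0,0,0,0,0,0,0.12,0,0,0,0]

```text
time: 7.2
ee_pos: [0.5211, -0.0448, 0.1686]
tcp_rot: [-179.8, -45.1, 102.6]
wrist_force: [3.5, 0.7, 2.0]
opening: 0.043
```

apply_moves:
  targets: [0,0,1.0,0,0,0,0,0,0,2.2,0,0,0,0,0,0,2.2,0,0,0,0,0,0,1.1,0,0,0,0,0,0,0.0,0,0,0,0]

```text
time: 7.7
ee_pos: [0.521, -0.0448, 0.168]
tcp_rot: [-179.8, -45.1, 102.6]
wrist_force: [3.0, 0.6, 1.0]
opening: 0.0426
```

```bash
python3 look.py; python3 look.py sc4; python3 look.py
```

```text
7.7 [-23.1  24.1  14.5 111.   34.9  44.4] [ 0.521  -0.0448  0.168 ] [-179.8  -45.1  102.6] 0.04259229359563062 [3.  0.6 1. ]
corner mm in stop [-3.7 -0.2 -6.7] can rpy [ -0.2  45.1 -77.1]
to hover [-0.    0.01  1.89 -0.01 -0.02  0.01]
7.75 [-23.1  24.3  14.1 110.7  35.   44.3] [ 0.5204 -0.0443  0.1626] [-179.5  -45.3  102.4] 0.04292333871009327 [ 9.3 -1.3  3. ]
corner mm in stop [ -4.6  -1.  -12.3] can rpy [ -0.4  45.3 -77.3]
to hover [ 0.02 -0.    2.07 -0.03 -0.06  0.01]
7.75 [-23.1  24.3  14.1 110.7  35.   44.3] [ 0.5204 -0.0443  0.1626] [-179.5  -45.3  102.4] 0.04292333871009327 [ 9.3 -1.3  3. ]
corner mm in stop [ -4.6  -1.  -12.3] can rpy [ -0.4  45.3 -77.3]
to hover [ 0.02 -0.    2.07 -0.03 -0.06  0.01]
```

View pics/sc4.png

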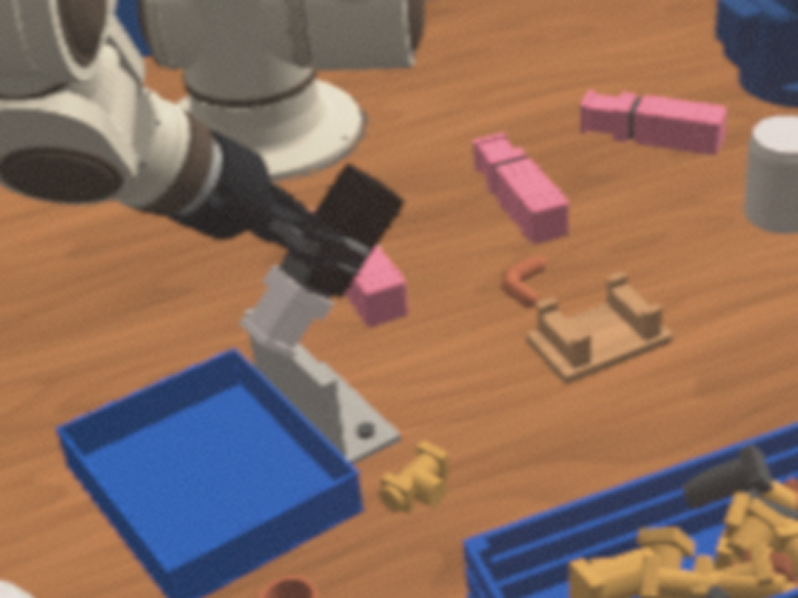

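apply_moves:
  targets: [0,0,1.1,0,0,0,0,0,0,2.2,0,0,0,0,0,0,2.2,0,0,0,0,0,0,2.2,0,0,0,0]

```text
time: 8.15
ee_pos: [0.521, -0.0448, 0.235]
tcp_rot: [-179.7, -45.1, 102.6]
wrist_force: [-0.1, -0.1, -7.0]
opening: 0.043
```

```bash
python3 look.py; python3 ov.py o3 scene
```

```text
8.15 [-23.1  23.8  21.6 118.4  34.9  44.4] [ 0.521  -0.0448  0.235 ] [-179.7  -45.1  102.6] 0.04304143671418934 [-0.1 -0.1 -7. ]
corner mm in stop [-3.7 -0.4 60.3] can rpy [ -0.3  45.1 -77.1]
to hover [-0.    0.01 -0.35 -0.01 -0.03  0.01]
scene 148 160 [[213.0, 247.2], [201.0, 242.2], [221.0, 254.7], [209.0, 249.8]]
```

View pics/o3_scene.png

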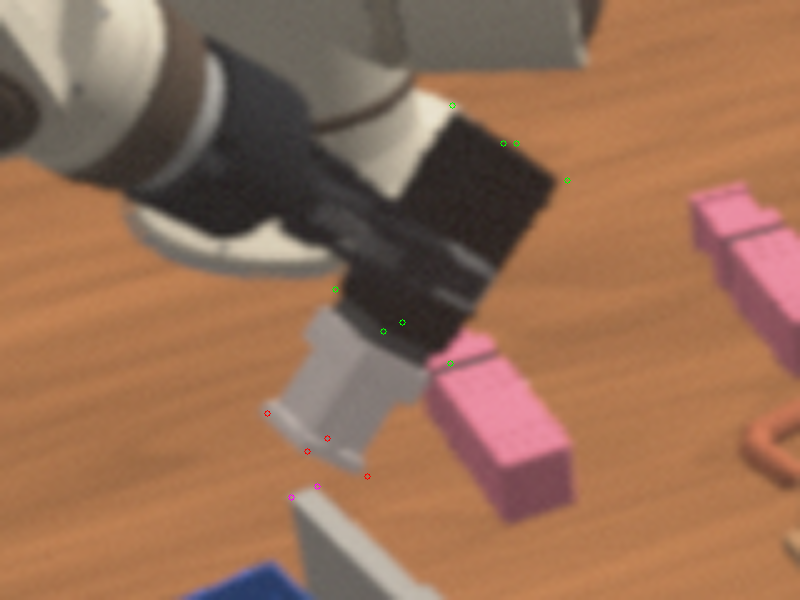

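apply_moves:
  targets: [0,0,-0.95,0,0,0,0,0,0,-2.1,0,0,0,0,0,0,-1.0,0,0,0,0,0,0,0,0,0,0,0,0,0,0,0,0,0,0]

```text
time: 8.7
ee_pos: [0.521, -0.0445, 0.238]
tcp_rot: [-179.8, -45.1, 102.6]
wrist_force: [0.7, -0.1, -4.5]
opening: 0.0431
```

apply_moves:
  targets: [0,0,-0.95,0,0,0,0,0,0,-2.1,0,0,0,0,0,0,-1.0,0,0,0,0,0,0,0,0,0,0,0,0,0,0,0,0,0,0]

```text
time: 9.2
ee_pos: [0.5211, -0.0446, 0.2377]
tcp_rot: [-179.8, -45.1, 102.7]
wrist_force: [1.2, 0.3, -4.9]
opening: 0.0428
```

apply_moves:
  targets: [0,0,-0.95,0,0,0,0,0,0,-2.1,0,0,0,0,0,0,-1.0,0,0,0,0,0,0,0,0,0,0,0,0,0,0,0,0,0,0]

```text
time: 9.7
ee_pos: [0.5212, -0.0446, 0.2374]
tcp_rot: [-179.9, -45.1, 102.7]
wrist_force: [0.2, -0.7, -4.7]
opening: 0.0428
```

```bash
python3 look.py sc5; python3 ov.py o4 scene
```

```text
9.75 [-23.1  23.8  21.6 118.4  34.9  44.4] [ 0.5213 -0.0448  0.2355] [-179.8  -45.1  102.6] 0.04275825198046586 [ 0.8 -0.6 -5.8]
corner mm in stop [-3.6 -0.  60.9] can rpy [ -0.1  45.1 -77.1]
to hover [-0.01  0.01 -0.36 -0.01 -0.02  0.01]
scene 148 160 [[213.0, 247.1], [201.0, 242.1], [221.0, 254.6], [209.0, 249.7]]
```

View pics/o4_scene.png

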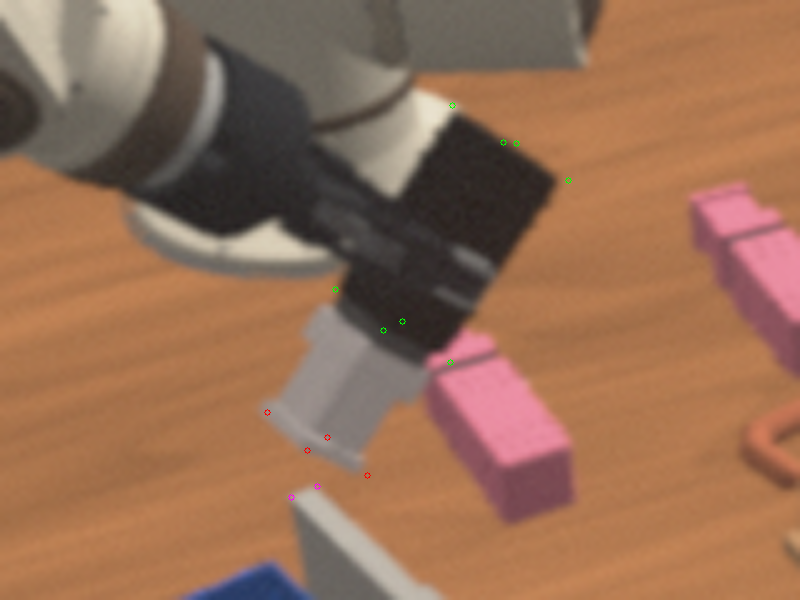

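View pics/sc5.png

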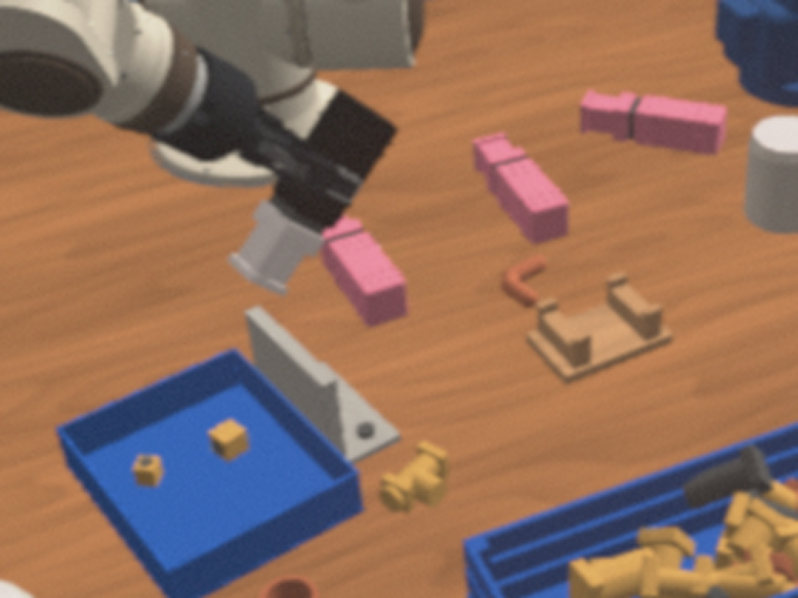

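Both fittings are lying in the tray, the larger at (228,439) and the smaller at (148,470) in this crop, after six knocks. I'll take the canister back.

```bash
cat > back.py <<'E'
import sys
from workcell import bot
from tgt import *
o=bot.get_obs(); print(o['time'],o['ee_pos'].round(4),o['tcp_rot'].round(2),o['wrist_force'].round(1),o['opening'])
print(delta(TCP0+[0,0,float(sys.argv[1])],Rt0,o['ee_pos'],rpy(o['tcp_rot'])).round(2))
E
python3 back.py 0.19
```

```text
9.8 [ 0.521  -0.0448  0.2345] [-179.66  -45.11  102.56] [-0.8 -0.8 -5.6] 0.04260331283144438
[ 0.69  7.13 -0.13 -7.42 -1.26 -1.13]
```

apply_moves:
  targets: [0.69,7.13,-0.13,-7.42,-1.26,-1.13,0,0.69,7.13,-0.13,-7.42,-1.26,-1.13,0,0.69,7.13,-0.13,-7.42,-1.26,-1.13,0,0.69,7.13,-0.13,-7.42,-1.26,-1.13,0,0.69,7.13,-0.13,-7.42,-1.26,-1.13,0]

```text
time: 10.3
ee_pos: [0.541, 0.1728, 0.2313]
tcp_rot: [179.9, -3.0, 96.1]
wrist_force: [-0.2, -1.2, -6.5]
opening: 0.0428
```

apply_moves:
  targets: [0,0,0,0,0,0,0,0,0,0,0,0,0,0]

```text
time: 10.5
ee_pos: [0.5406, 0.171, 0.2302]
tcp_rot: [-179.7, -3.2, 96.3]
wrist_force: [-0.2, -1.1, -5.7]
opening: 0.0426
```

```bash
python3 back.py 0.08
```

```text
10.5 [0.5406 0.171  0.2302] [-179.73   -3.22   96.29] [-0.2 -1.1 -5.7] 0.0425812804723036
[ 0.04 -0.06 -3.66 -0.53 -0.12 -0.12]
```

apply_moves:
  targets: [0.04,-0.06,-1,-0.53,-0.12,-0.12,0,0.04,-0.06,-2.2,-0.53,-0.12,-0.12,0,0.04,-0.06,-3.3,-0.53,-0.12,-0.12,0,0.04,-0.06,-3.66,-0.53,-0.12,-0.12,0,0.04,-0.06,-3.66,-0.53,-0.12,-0.12,0]

```text
time: 11.0
ee_pos: [0.5418, 0.1657, 0.1204]
tcp_rot: [180.0, 0.1, 95.2]
wrist_force: [0.3, -0.2, -5.6]
opening: 0.043
```

```bash
python3 back.py 0; python3 ov.py o5 scene,wrist
```

```text
11.0 [0.5418 0.1657 0.1204] [1.7995e+02 6.0000e-02 9.5240e+01] [ 0.3 -0.2 -5.6] 0.04295749190990746
[-0.    0.12 -2.66  0.01 -0.01  0.06]
scene 236 173 [[286.6, 245.0], [285.9, 232.6], [293.9, 252.8], [293.3, 240.2]]
wrist 233 327 [[272.9, 518.7], [263.5, 613.1], [356.3, 518.0], [365.9, 612.2]]
```

View pics/o5_scene.png

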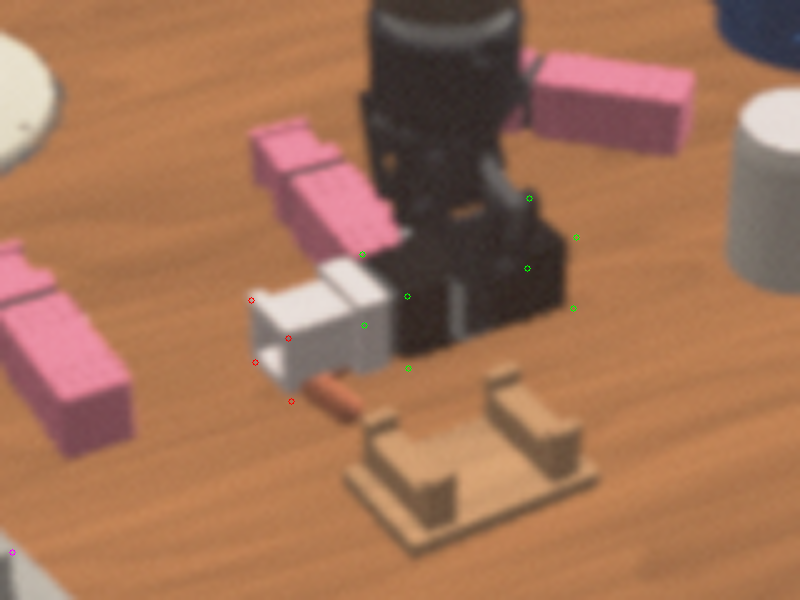

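View pics/o5_wrist.png

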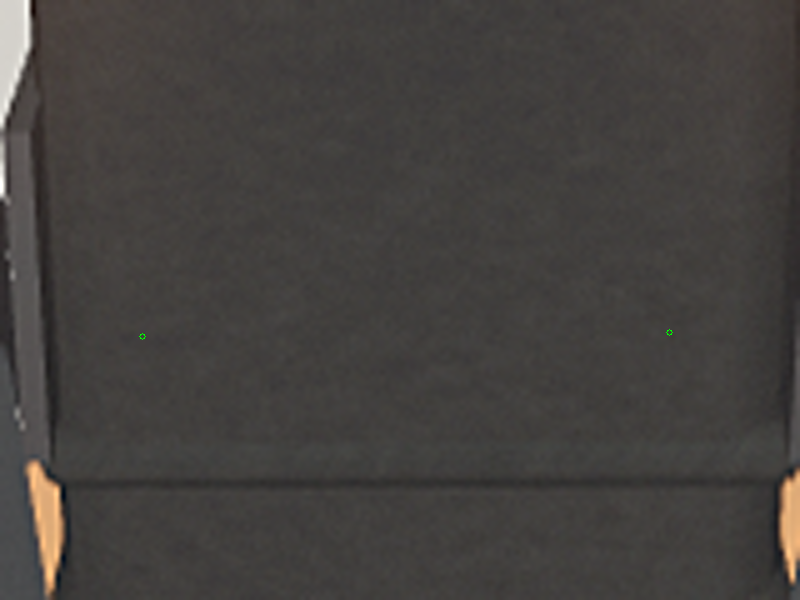

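Run:
```python
from tgt import *
L=np.array([[115,-19,19],[115,19,-19],[-50,22,22],[-50,22,-22]])/1000
P=proj(TCP0+(L-G0)@Rc0.T,'scene'); print('then pred in sc1', ((P-[200,170])*[4,3.75]).round(0).tolist())
```

```text
then pred in sc1 [[355.0, 330.0], [386.0, 403.0], [604.0, 281.0], [602.0, 331.0]]
```

Run:
```python
import cv2
im=cv2.imread('pics/sc1.png')[220:440,330:640]; cv2.imwrite('pics/sc1z.png',cv2.resize(im,None,fx=2.5,fy=2.667))
```

```text
(no output)
```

View pics/sc1z.png

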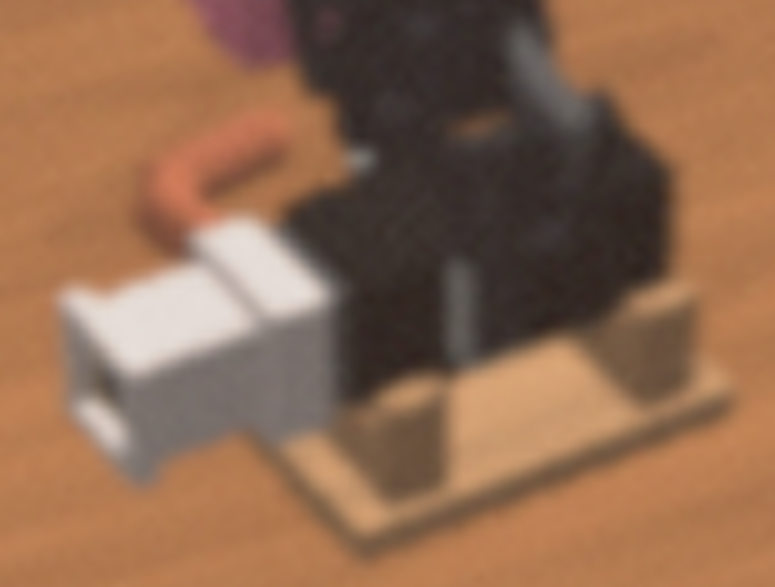

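apply_moves:
  targets: [0,0.12,-0.5,0.42,0.04,0.06,0,0,0.12,-1,0.42,0.04,0.06,0,0,0.12,-1,0.42,0.04,0.06,0]

```text
time: 11.4
ee_pos: [0.5422, 0.1705, 0.0917]
tcp_rot: [179.8, -2.4, 95.7]
wrist_force: [-0.2, -0.3, -6.3]
opening: 0.0431
```

```bash
python3 back.py 0; python3 ov.py o6 scene,top
```

```text
11.4 [0.5422 0.1705 0.0917] [179.78  -2.41  95.67] [-0.2 -0.3 -6.3] 0.04310787636190752
[-0.02 -0.04 -1.71 -0.4  -0.03 -0.01]
scene 237 182 [[289.2, 255.3], [287.9, 243.4], [296.5, 263.1], [295.3, 251.1]]
top 259 162 [[374.3, 228.0], [376.9, 225.6], [372.0, 211.2], [374.5, 208.1]]
```

View pics/o6_scene.png

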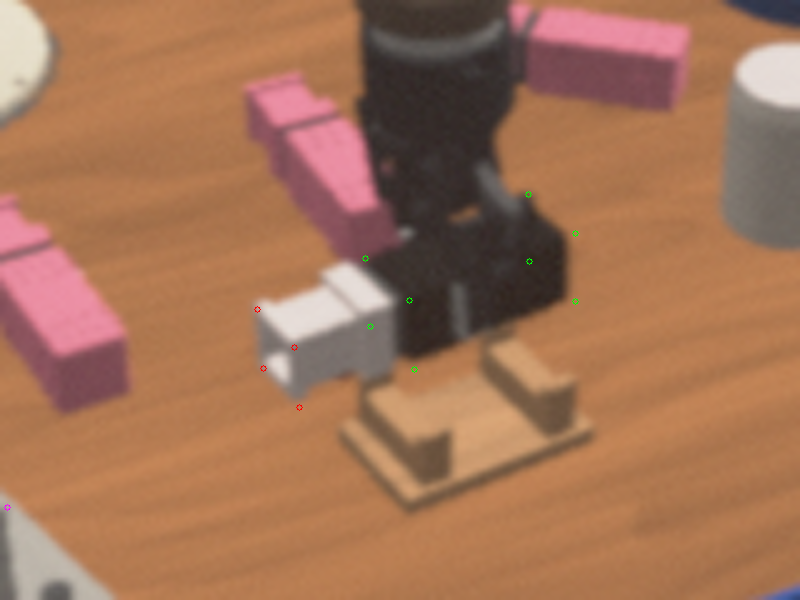

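View pics/o6_top.png

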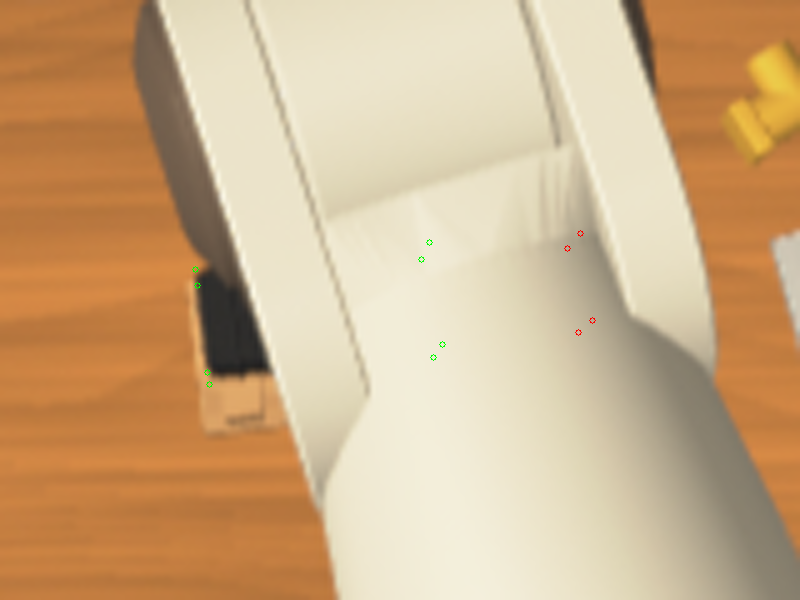

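apply_moves:
  targets: [-0.02,-0.04,-0.4,-0.05,0,0,0,-0.02,-0.04,-0.8,-0.05,0,0,0,-0.02,-0.04,-1.15,-0.05,0,0,0,-0.02,-0.04,-1.4,-0.05,0,0,0,-0.02,-0.04,-1.5,-0.05,0,0,0]

```text
time: 12.0
ee_pos: [0.5415, 0.1698, 0.0465]
tcp_rot: [179.8, -2.2, 95.7]
wrist_force: [0.2, 0.3, -5.5]
opening: 0.0432
```

apply_moves:
  targets: [0,0,0,0,0,0,0,0,0,0,0,0,0,0]

```text
time: 12.2
ee_pos: [0.5424, 0.17, 0.0483]
tcp_rot: [179.7, -2.2, 95.7]
wrist_force: [-0.2, -0.3, -4.3]
opening: 0.0426
```

```bash
python3 back.py 0; python3 ov.py o7 scene
```

```text
12.2 [0.5424 0.17   0.0483] [179.67  -2.19  95.73] [-0.2 -0.3 -4.3] 0.04262610000243191
[-0.02 -0.03 -0.26 -0.37 -0.   -0.02]
scene 237 196 [[289.8, 268.6], [288.6, 257.1], [297.0, 276.4], [295.9, 264.9]]
```

View pics/o7_scene.png

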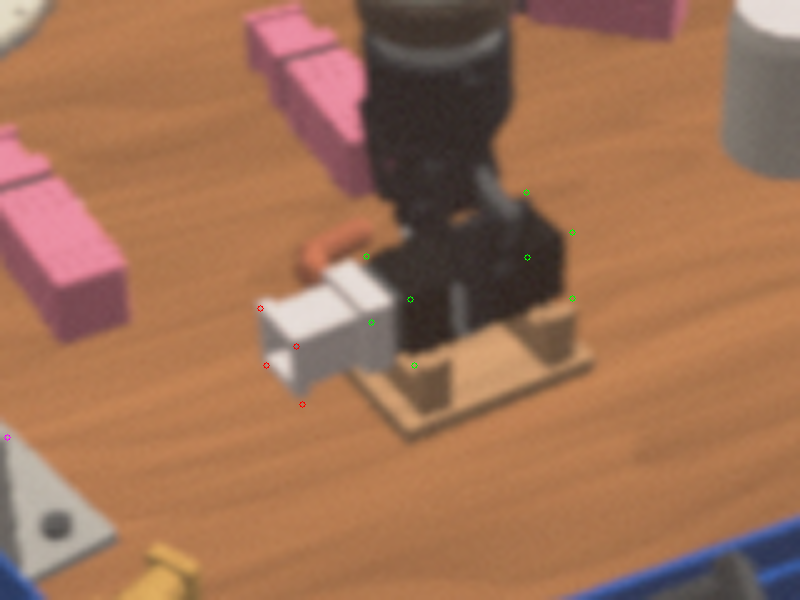

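Well aligned between the cheeks. I'll lower the rest of the way gently.

apply_moves:
  targets: [0,0,-0.1,0,0,0,0,0,0,-0.18,0,0,0,0,0,0,-0.2,0,0,0,0]

```text
time: 12.55
ee_pos: [0.5419, 0.1699, 0.0416]
tcp_rot: [179.7, -2.2, 95.7]
wrist_force: [-0.6, -0.9, -4.8]
opening: 0.0429
```

```bash
python3 back.py 0; python3 ov.py o8 scene
```

```text
12.55 [0.5419 0.1699 0.0416] [179.73  -2.18  95.73] [-0.6 -0.9 -4.8] 0.04285310616104327
[-0.01 -0.02 -0.04 -0.36 -0.01 -0.02]
scene 237 198 [[289.8, 270.5], [288.6, 259.1], [297.0, 278.4], [295.9, 266.9]]
```

View pics/o8_scene.png

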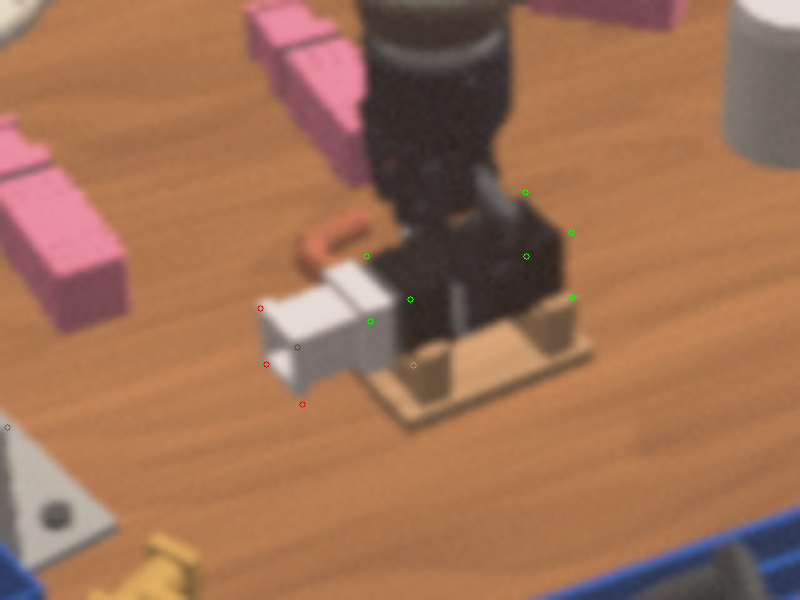

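apply_moves:
  targets: [0,0,-0.05,0,0,0,0,0,0,-0.1,0,0,0,0,0,0,-0.1,0,0,0,0]

```text
time: 12.9
ee_pos: [0.5422, 0.1701, 0.0409]
tcp_rot: [179.6, -2.2, 95.7]
wrist_force: [-6.9, -0.4, 10.7]
opening: 0.0429
```

```bash
python3 back.py 0
```

```text
12.9 [0.5422 0.1701 0.0409] [179.64  -2.2   95.72] [-6.9 -0.4 10.7] 0.04294431693633126
[-0.02 -0.03 -0.01 -0.37  0.   -0.02]
```

apply_moves:
  targets: [0,0,0.04,0,0,0,0,0,0,0.04,0,0,0,0.65,0,0,0.04,0,0,0,0.7,0,0,0.04,0,0,0,0.7,0,0,0.04,0,0,0,0.7]

```text
time: 13.4
ee_pos: [0.5423, 0.17, 0.0401]
tcp_rot: [179.7, -2.2, 95.7]
wrist_force: [-0.7, -0.3, -0.1]
opening: 0.0597
```

```bash
python3 back.py 0; python3 ov.py o9 scene
```

```text
13.4 [0.5423 0.17   0.0401] [179.69  -2.19  95.73] [-0.7 -0.3 -0.1] 0.059661852916601865
[-0.02 -0.03  0.01 -0.37 -0.01 -0.02]
scene 237 198 [[289.9, 271.0], [288.7, 259.6], [297.1, 278.9], [296.0, 267.4]]
```

View pics/o9_scene.png

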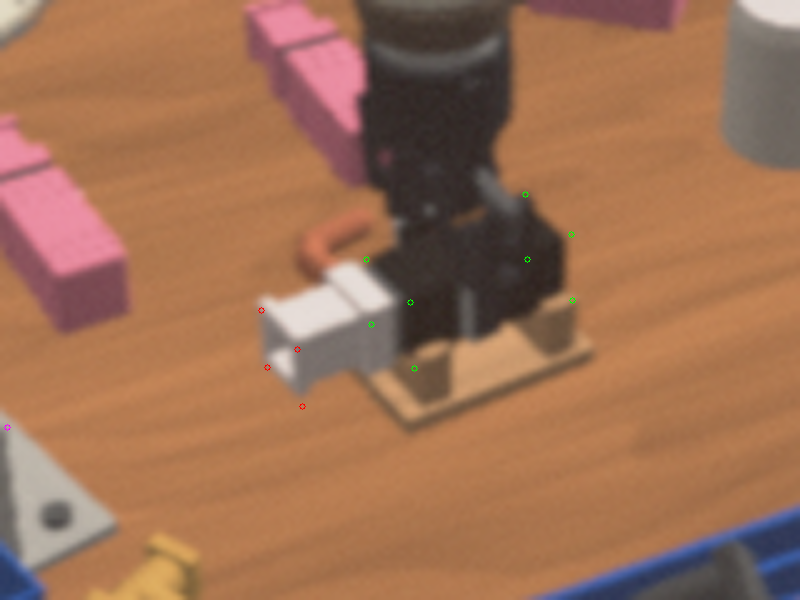

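apply_moves:
  targets: [0,0,0.5,0,0,0,0.8,0,0,1.6,0,0,0,0.8,0,0,3,0,0,0,0.8,0,0,4.5,0,0,0,0.8,0,0,6,0,0,0,0.8]

```text
time: 13.95
ee_pos: [0.5418, 0.1699, 0.2231]
tcp_rot: [179.6, -2.2, 95.7]
wrist_force: [1.1, 0.0, 0.7]
opening: 0.0681
```

apply_moves:
  targets: [-1.5,1.0,0.8,0,0,0,0.8,-3,2,1.2,0,0,0,0.8,-4.5,3,1.5,0,0,0,0.8,-5,3,1.5,0,0,0,0.8,-5,3,1.5,0,0,0,0.8]

```text
time: 14.45
ee_pos: [0.3894, 0.2612, 0.268]
tcp_rot: [179.6, -2.3, 95.9]
wrist_force: [0.9, 0.1, 0.5]
opening: 0.0686
```

Run:
```python
from workcell import bot,camera
import cv2
for n in ["scene","top"]:
    c=camera(n)["img"][:,:,::-1]; cv2.imwrite(f"pics/f_{n}.png",c)
    if n=="scene": cv2.imwrite("pics/f_c.png",cv2.resize(c[225:290,280:370],None,fx=8,fy=8,interpolation=cv2.INTER_CUBIC))
    else: cv2.imwrite("pics/f_ct.png",cv2.resize(c[200:260,290:390],None,fx=8,fy=8,interpolation=cv2.INTER_CUBIC))
print(bot.get_obs()['time'])
```

```text
14.55
```

View pics/f_c.png

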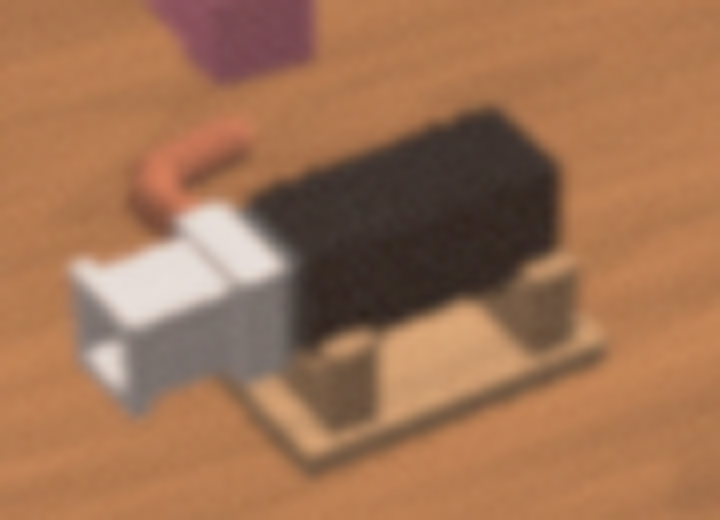

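View pics/f_ct.png

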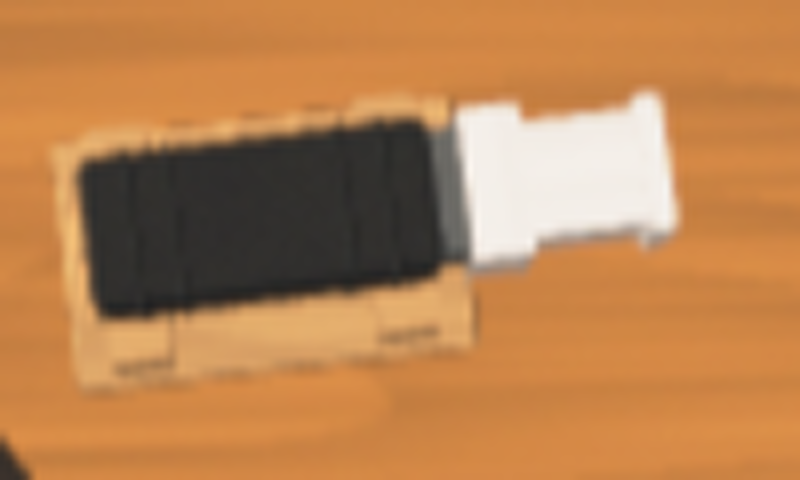

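View pics/f_top.png

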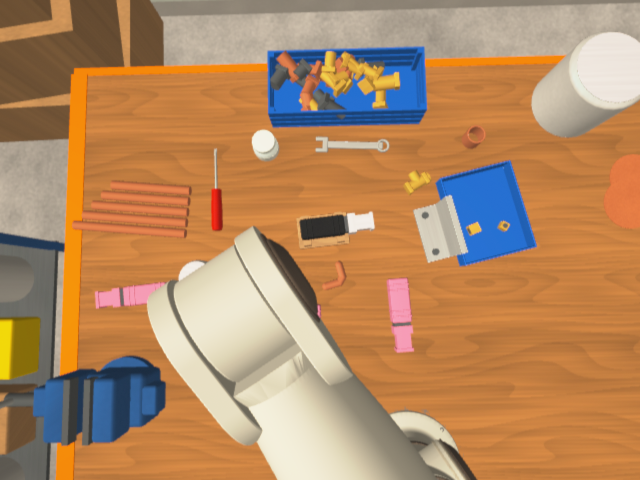

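The canister lies level between the cheeks, within about 1 px of where it started. Both fittings are in the tray at (474,229) and (503,226) in the top view, and the bystanders in view haven't moved.

```bash
python3 -c "
from workcell import bot;o=bot.get_obs();print(o['wrist_force'],o['qd'].round(1));print(bot.job_done())"
```

```text
[ 0.14726593  0.02132055 -0.30708875] [-1.6  1.7 -0.  -0.6 -0.2 -0.2]
the job is handed in; nothing more can be done
None
```

The job is done and handed in at about 14.6 s of the 51 s allowed. I gripped the black canister and tipped it 45° mouth-down. After one slow touch to find the height and six brisk knocks of its rim on the plate's top edge, both fittings dropped out. I then laid the canister back in its cradle.

**Last checks:**
- **Fittings:** the final top view shows both lying in the blue tray.
- **Canister:** it is empty and level between the cheeks, within about 1 px of its first position.
- **Robot:** the gripper is clear of everything and the wrist force is near zero.
- **Bystanders:** the ones visible in the top view have not moved. The arm hid most of the white tin there, and I did not open the last scene picture to check it.

**What did not go as planned:**
- The first three knocks followed through about 12 to 13 mm, more than the 5 to 8 mm advised. I made the last three shallower.
- The canister turned about 2 to 3° in the grip during the knocks. I corrected for this before setting it down.
- Setting it down pressed on the cradle with about 15 N, so I eased up about 1 mm before letting go.

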